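# Press a filter cube home against a sprung plunger and hold it

### The job

Put the black filter cube on the deck of the metal seating fixture, standing upright with its flat side flush against the low fence and its round side window facing away from the fence, still clear of the sprung plunger. Then push it along the fence against the plunger until it sits on both hard stops (a push of 10 to 20 N is enough, do not ram it), and finish while still holding it pressed there: do not let go or back off. Leave the other things on the desk where they are.

Things in the scene. Friction and masses are not known exactly. Their poses are not given: they have to be found in the camera images.
- fixture: Bare-metal seating fixture, fixed. Origin: under its base plate, on the desk. x points across the plate to the fence, y along the fence to the plunger and stops, z up. Plate x -36..48, y -95..85 mm; its flat top, the deck, is 12 mm up. Cube flush on the fence: centre at x = 5.5, z = 29 mm; clear of the plunger: y < 26 mm (y = -30 leaves room for an open gripper); on the stops: y = 38.5 mm.
- fence_mid (a point): Middle of the fence's flush face, at deck height: fixture frame x = 22, y = -10, z = 12 mm. The fence is a straight low steel rail along the fixture's y, y -75..55 mm, 12 mm wide, standing only 9 mm above the deck; its flush face looks to the fixture's -x.
- stop_mid (a point): Point between the two hard stops in the plane of their faces: fixture frame x = 5.5, y = 55, z = 31 mm. The stops are upright steel jaws facing the fixture's -y, at x -15..-2 and 13..26 mm, up to 33 mm above the deck; a housing 38 mm high above the deck stands behind them.
- plunger_nose (a point): Where the tip of the plunger's nose is when out (fixed point, does not move with it): fixture frame x = 5.5, y = 43, z = 31 mm, 12 mm in front of the stop faces. The plunger is a round steel pin 10 mm thick between the stops, sliding along the fixture's y, with a black knob on its tail behind the housing.
- plunger (a joint): How far the plunger is pushed in, m: 0 = fully out, 0.012 = the cube is on the hard stops. Its spring pushes back with 2 N when out and about 7 N at 0.012 (400 N/m).
- cube_center (a point): Centre of the filter cube, a loose black cube 33 x 33 mm and 34 mm high with round glass windows on its top and on one side, 65 g (it may weigh a third more or less). Its z axis points up; its x axis points from the side window (at x = -16.5 mm) to the opposite side, which goes against the fence; its y sides, 16.5 mm from the centre, are the ones to pinch and later to push on.
- window (a point): Centre of the cube's side window, on the -x side of the cube, half-way up.
- canister_center (a point): Bystander, loose: canister with ribbed black screw cap, 42 mm wide, 46 mm high; the point is its centre. Leave it.
- coverslip_center (a point): Bystander, loose: small square clear plastic box, 30 x 30 x 22 mm; the point is its centre. Leave it.
- carton_center (a point): Bystander, loose: long carton, 30 x 80 x 21 mm; the point is its centre. Leave it.
Mind the look-alikes: they are no part of the job. Leave any blue look-alike of the part that bears cube_center alone.

How it is judged:
By the outcome, as a careful person would: the job done as asked, in the order asked, and still so for the second after the job is handed in, while the arm keeps its last pose, push and grip.
It also fails if it takes over 58 s, if anything falls off the work surface, if the arm or the gripper's body presses on something with over 40 N, if the wrist force passes 120 N, or if a joint passes its speed limit or range.

### The arm

A 6-joint arm with a two-finger parallel gripper is mounted at the origin on a cart in front of the work surface, level with it; the furniture and walls round the work are solid. World frame = base frame: x ahead of the robot, y to its left, z up, the work surface at z = 0. Lengths are in m, angles in rad, forces in N, time in s.
With the tool pointing down it reaches from about 0.3 to 0.775 m from the base axis. Payload 14.6 kg.
Tool frame: the origin (TCP) lies at the very end of the fingers, on their centre line; the grasp point (between the pads) lies 19 mm behind it; z points along the fingers, y is the line along which they close (so a half turn about z gives the same grasp; the last joint's range is limited). The gripper opens to 94 mm and grips with 3 to 60 N. Pads are 16 mm wide; open, the fingers measure 119 mm over their backs; the gripper's body (75 mm by 177 mm) begins 78 mm behind the grasp point.
Start: joints at [1.207, 0.3, 1.521, -0, 1.321, -0.067], TCP at [0.161, 0.526, 0.205] pointing down, gripper open.
Joint ranges: [-3.03, 3.03], [-0.79, 2.21], [0.23, 2.52], [-1.04, 4.18], [0, 3.07], [-2.55, 2.55]. Speed limits (rad/s): [2.22, 2.22, 2.57, 3.14, 3.14, 3.14].

### API

Orientations are given as [roll, pitch, yaw] about the fixed x, y, z axes, in that order (R = Rz(yaw) Ry(pitch) Rx(roll)).
In Python, from cell import bot, eoat, kinematics, cams, order, sensors gives the robot as it stands. Calls block until the motion is done:
- bot.reach(position, orientation): joint-space move of the TCP to a pose.
- bot.line_to(position, orientation=None, max_speed=0.15, threshold=None): straight line of the TCP; orientation=None keeps the orientation; max_speed is the mean speed in m/s. With threshold (N) it stops when the force on the tool has changed by that much, and returns True; else False.
- bot.movej(angles): joint-space move.
- eoat.ungrasp() and eoat.grasp(): open the fingers fully, or close them until they stop; the grip force is fixed at half the most.
- bot.dwell(seconds).
- kinematics.ik(position, orientation): joint angles nearest the present ones, or None.
- cams.get_image(name): name is "side" or "top"; returns a dict with "image" (480x640x3 uint8, blue, green, red), "z_map" (480x640 float32, m along the optical axis (not along the pixel's ray), 0 where there is no reading), "camera_matrix" (3x3 intrinsics, pixels), "dist_coeffs" ([k1, k2, p1, p2, k3] as OpenCV has them; the pictures are not rectified), "extrinsics" (4x4, takes a point from camera to world coordinates). Camera axes: x right, y up, looking along -z (the intrinsics and any distortion apply to the point x, -y, -z); pixel columns grow to the right and rows downward; lengths in m; the calibration is good to about 2 mm. A picture is of the moment at which its call begins.
A pose or a line that the arm cannot do raises bot.Unreachable and nothing moves.
- order.sign_off(): hands the job in; it is judged then, once.
Trained networks look in a picture, given as the dict that the camera call returned (one of the last four; its "shot" number tells which), for a name from the list of things; names that differ only in an ending like _2 or _b are one class to them, and where a whole thing is asked for, a point or a joint stands for the part that bears it (a point fixed in the world has none). Each returns a list of dicts, best first, with "confidence" (0 to 1); they miss things now and then, are a little off and sometimes report something else, mostly with a low value. They report only what shows in the picture. A call takes as long as a camera call. They do not tell look-alikes from the thing itself.
- cams.silhouettes(picture, query): "region" (480x640 bool, what is visible of it) and "xy" ([column, row] in pixels, amid what is visible of it).
- cams.place_of(picture, query): "xy" ([column, row] in pixels: a listed point, or the origin of a listed thing).
Readings, each from a call of its own:
- sensors.get_t(): time.
- sensors.get_joint_positions(): joint angles.
- sensors.get_qd(): joint speeds.
- sensors.get_joint_efforts(): joint torques, N m.
- sensors.get_tool_pos(): TCP position.
- sensors.get_tool_rot(): TCP orientation.
- sensors.get_wrist_force(): force on the tool from outside, world axes, zero at the start.
- sensors.get_wrist_torque(): the same for the moment, N m.
- sensors.get_gripper_width(): finger opening in m.
- sensors.get_gripper_force(): force on a finger pad.
Only numpy, scipy, OpenCV 4.12 (cv2) and the standard library are available. Lean on these libraries where they do the work, as an engineer would, in place of code of your own. Each camera call takes 0.05 s, during which the arm holds its last target. There are 200 camera calls.

## Working session

There is one attempt and no reset: what is moved stays moved. The work goes in short steps, each a Python script; the robot and the scene stay as the last script left them, time stands still between calls to the robot, and variables do not carry over. Pictures are saved under pics/ and viewed, at most 10 in all, crops included, and the job is handed in when it is done.

```bash
ls; mkdir -p pics; cat > h.py <<'E'
import numpy as np, cv2
from cell import bot, eoat, kinematics, cams, order, sensors
def ray(p,xy):
    u=cv2.undistortPoints(np.array([[xy]],float),np.array(p["camera_matrix"],float),np.array(p["dist_coeffs"],float))[0,0]
    return np.array([u[0],-u[1],-1.0])
def at_depth(p,xy,d=None):
    if d is None: d=p["z_map"][int(round(xy[1])),int(round(xy[0]))]
    T=np.array(p["extrinsics"]); return T[:3,:3]@(ray(p,xy)*d)+T[:3,3]
def at_z(p,xy,z):
    T=np.array(p["extrinsics"]); r=T[:3,:3]@ray(p,xy); o=T[:3,3]; return o+r*(z-o[2])/r[2]
def cloud(p):
    v,u=np.mgrid[:480,:640]; pts=np.stack([u.ravel(),v.ravel()],1).astype(float)[:,None]
    n=cv2.undistortPoints(pts,np.array(p["camera_matrix"],float),np.array(p["dist_coeffs"],float))[:,0]
    d=p["z_map"].ravel()[:,None]; c=np.c_[n[:,0],-n[:,1],-np.ones(len(n))]*d
    T=np.array(p["extrinsics"]); return (c@T[:3,:3].T+T[:3,3]).reshape(480,640,3)
E
python3 - <<'E'
from h import *
np.set_printoptions(precision=4,suppress=True)
zs=dict(fixture=0,fence_mid=.012,stop_mid=.031,plunger_nose=.031,cube_center=.017,window=.017,canister_center=.023,coverslip_center=.011,carton_center=.0105)
for c in("top","side"):
    p=cams.get_image(c); cv2.imwrite(f"pics/{c}1.png",p["image"]); print(c,p["extrinsics"][:3,3] if hasattr(p["extrinsics"],'shape') else p["extrinsics"])
    for n,z in zs.items():
        for r in cams.place_of(p,n)[:3]:
            print(n,round(r["confidence"],2),np.array(r["xy"]),at_z(p,r["xy"],z),"depth",at_depth(p,r["xy"]))
E
```

```text
pics
top [ 0.3672 -0.0234  1.1766]
fixture 0.76 [295.5 234.8] [0.5306 0.0473 0.    ] depth [0.5287 0.0465 0.0135]
fence_mid 0.61 [301.9 225.5] [0.5503 0.0326 0.012 ] depth [0.5493 0.0322 0.0186]
fence_mid 0.36 [436.2 253.9] [ 0.4897 -0.2693  0.012 ] depth [ 0.4912 -0.2723 -0.0023]
stop_mid 0.71 [271.9 222.6] [0.553  0.0986 0.031 ] depth [0.5514 0.0976 0.0408]
plunger_nose 0.89 [277.1 227.9] [0.5412 0.0867 0.031 ] depth [0.5411 0.0866 0.032 ]
cube_center 0.78 [389.2 250.6] [ 0.4952 -0.1638  0.017 ] depth [ 0.4936 -0.1621  0.0312]
cube_center 0.64 [404.8 221.1] [ 0.5624 -0.199   0.017 ] depth [ 0.5596 -0.1966  0.0335]
cube_center 0.57 [432.1 245.9] [ 0.507  -0.2594  0.017 ] depth [ 0.5048 -0.2556  0.0356]
window 0.81 [450.1 275.1] [ 0.4424 -0.2981  0.017 ] depth [ 0.4412 -0.2937  0.0354]
window 0.68 [388.8 254.7] [ 0.486  -0.1629  0.017 ] depth [ 0.4846 -0.1613  0.0303]
window 0.51 [435.7 253.7] [ 0.4896 -0.2671  0.017 ] depth [ 0.4917 -0.2712 -0.0022]
canister_center 0.87 [457.5 192.8] [ 0.6273 -0.3166  0.023 ] depth [ 0.6222 -0.3109  0.0457]
coverslip_center 0.55 [255.7 283.6] [0.418
[... 568 characters left out ...]
0257]
cube_center 0.9 [211.1 314.3] [ 0.4309 -0.2819  0.017 ] depth [ 0.4415 -0.2958  0.0311]
cube_center 0.85 [274.7 287.5] [ 0.496  -0.1593  0.017 ] depth [ 0.508  -0.1804  0.0353]
window 0.71 [213.3 319.4] [ 0.4425 -0.2922  0.017 ] depth [ 0.4434 -0.2934  0.0183]
window 0.71 [302.2 306.2] [ 0.5693 -0.1873  0.017 ] depth [ 0.579  -0.2067  0.0344]
window 0.69 [271.4 283.4] [ 0.4839 -0.1505  0.017 ] depth [ 0.495  -0.1697  0.0335]
canister_center 0.74 [300.7 360.2] [ 0.6336 -0.3221  0.023 ] depth [ 0.6385 -0.3317  0.0333]
coverslip_center 0.72 [304.8 212.5] [0.4155 0.1351 0.011 ] depth [0.4203 0.1253 0.0173]
carton_center 0.66 [344.6 189. ] [0.4525 0.2865 0.0105] depth [0.4597 0.2687 0.0206]
```

```bash
python3 - <<'E'
import cv2
t=cv2.imread("pics/top1.png"); s=cv2.imread("pics/side1.png")
cv2.imwrite("pics/t_crop.png",cv2.resize(t[175:310,170:480],(800,348),interpolation=cv2.INTER_CUBIC))
cv2.imwrite("pics/s_crop.png",cv2.resize(s[175:375,180:420],(720,600),interpolation=cv2.INTER_CUBIC))
E
```

```text
(no output)
```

View pics/t_crop.png

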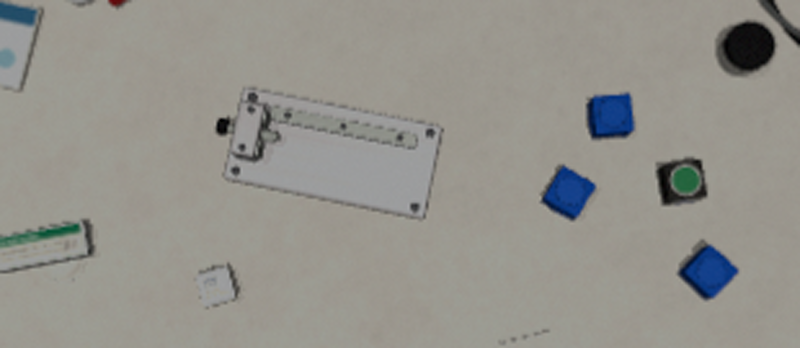

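View pics/s_crop.png

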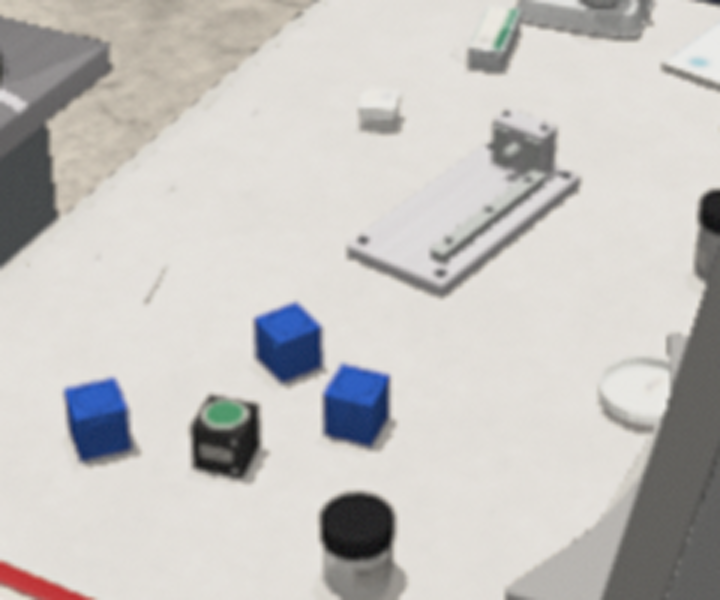

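Cube candidates in the full top view are the blue ones at about (391,249), (407,220) and (445,280), and the black one at (434,245). I choose the black one, as described. Next I'll check it in a close crop and measure the yaws.

```bash
python3 - <<'E'
from h import *
np.set_printoptions(precision=4,suppress=True)
P={c:cams.get_image(c) for c in("top","side")}
a=cv2.resize(P["top"]["image"][230:262,418:454],(400,356),interpolation=cv2.INTER_CUBIC)
b=cv2.resize(P["side"]["image"][298:338,236:276],(356,356),interpolation=cv2.INTER_CUBIC)
cv2.imwrite("pics/cube.png",np.hstack([a,b]))
def rect(p,m,lo,hi,tag,C=None):
    C=cloud(p); k=m&(C[...,2]>lo)&(C[...,2]<hi); q=C[k][:,:2]
    (c,s,ang)=cv2.minAreaRect((q*1000).astype(np.float32)); print(tag,k.sum(),"z med",np.median(C[k][:,2]),"c",c,"size",s,"ang",ang)
for c,p in P.items():
    for n in("fixture","cube_center"):
        for r in cams.silhouettes(p,n)[:5]:
            m=r["region"]; col=p["image"][m].mean(0)
            print(c,n,round(r["confidence"],2),np.array(r["xy"]),"bgr",col)
            if n=="fixture": rect(p,m,.006,.018,"plate"); rect(p,m,.04,.06,"housing")
            elif col[0]<col[2]*1.6: rect(p,m,.026,.045,"cubetop"); rect(p,m,.004,.045,"cube")
E
```

```text
top fixture 0.74 [297.5 233. ] bgr [141.7427 142.8772 142.988 ]
plate 2294 z med 0.010416150959895787 c (531.4729614257812, 39.75236511230469) size (179.3123779296875, 84.23245239257812) ang 79.2585220336914
housing 219 z med 0.047744082423136325 c (545.8753662109375, 115.67176055908203) size (35.150150299072266, 45.66850280761719) ang 80.61261749267578
top cube_center 0.75 [443.2 277.3] bgr [114.9505  57.2706  23.4488]
top cube_center 0.66 [387.8 252.1] bgr [122.2967  56.9837  18.8333]
top cube_center 0.63 [433.6 247. ] bgr [60.5017 73.1898 56.6508]
cubetop 237 z med 0.033043863367367754 c (507.4394836425781, -261.9513854980469) size (33.935482025146484, 33.80391311645508) ang 9.980002403259277
cube 276 z med 0.03252388448133592 c (507.2891845703125, -261.96405029296875) size (34.26029968261719, 33.78199768066406) ang 10.083866119384766
top cube_center 0.52 [401.9 221.6] bgr [115.0885  53.2154  16.2423]
side fixture 0.82 [337.1 245.1] bgr [179.8946 180.7234 182.6776]
plate 1563 z med 0.01163579571340767 c (535.2604370117188, 40.231895446777344) size (186.53163146972656, 87.43067932128906) ang 78.82723236083984
housing 170 z med 0.0483568906280098 c (549.7048950195312, 109.47845458984375) size (28.342676162719727, 45.22356033325195) ang 82.59635162353516
side cube_center 0.91 [277.3 289.2] bgr [136.8351  79.3938  53.4763]
side cube_center 0.67 [210.1 314.4] bgr [145.1744  85.8275  59.3605]
side cube_center 0.55 [254.9 318.5] bgr [80.3191 89.0186 80.7922]
cubetop 272 z med 0.03362417351716074 c (510.33184814453125, -261.4026794433594) size (34.128997802734375, 38.7213020324707) ang 8.555036544799805
cube 481 z med 0.029482365724499804 c (510.4670104980469, -261.3203430175781) size (34.310829162597656, 38.98670959472656) ang 9.483348846435547
```

View pics/cube.png

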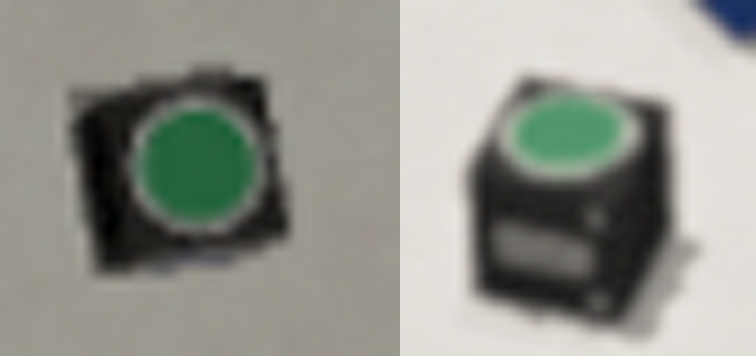

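The close crop confirms the black cube with its green top window. A sliver of glass shows on its lower edge in the top view (world -x), and the label is on -y, so cube yaw is about +10°. The fixture origin is about (0.5265, 0.0458) with yaw about -10.8°. The plunger nose that predicts agrees with the network's to within 2 mm. Picking now.

```bash
cat >> h.py <<'E'
pi=np.pi
CY=np.radians(9.8); FY=np.radians(-10.8); F0=np.array([.5265,.0458])
def fx(x,y,z):
    c,s=np.cos(FY),np.sin(FY); return [F0[0]+c*x-s*y,F0[1]+s*x+c*y,z]
def rot(h,y): return [pi,0,(y+h+pi)%(2*pi)-pi]
E
python3 - <<'E'
from h import *
np.set_printoptions(precision=3,suppress=True)
print("t",sensors.get_t(),sensors.get_tool_rot())
best=None
for h in(0,pi):
    q=[kinematics.ik([.508,-.262,.12],rot(h,CY)),kinematics.ik(fx(-1,-30,.1),rot(h,FY)),kinematics.ik(fx(5.5/1e3,0,.03),rot(h,FY))]
    print(h,*[None if a is None else np.array(a) for a in q])
    if all(a is not None for a in q):
        m=max(abs(a[5]) for a in q)
        if best is None or m<best[0]: best=(m,h)
h=best[1]; print("h",h); open("half.txt","w").write(str(h))
bot.reach([.508,-.262,.12],rot(h,CY))
hit=bot.line_to([.508,-.262,.003],max_speed=.12,threshold=6); print("hit",hit,sensors.get_tool_pos(),sensors.get_wrist_force())
if not hit:
    eoat.grasp(); print("w",sensors.get_gripper_width(),sensors.get_gripper_force())
    bot.line_to([.508,-.262,.12]); print("w",sensors.get_gripper_width(),sensors.get_wrist_force())
p=cams.get_image("side"); cv2.imwrite("pics/grip.png",cv2.resize(p["image"][200:360,180:380],(750,600),interpolation=cv2.INTER_CUBIC))
print("t",sensors.get_t())
E
```

```text
t 1.3 [3.142 0.    2.845]
0 [-0.54   0.429  1.553 -0.     1.16   0.86 ] None [ 0.015  0.479  1.723 -0.     0.94   1.775]
3.141592653589793 [-0.54   0.429  1.553  0.     1.16  -2.282] None [ 0.015  0.479  1.723  0.     0.94  -1.367]Traceback (most recent call last):
  File "<stdin>", line 11, in <module>
TypeError: 'NoneType' object is not subscriptable
```

Unit slip in my helper: I passed mm where it expected m. h=0 is the right branch.

```bash
cat >> h.py <<'E'
def fx(x,y,z):  # all mm, fixture frame
    c,s=np.cos(FY),np.sin(FY); return [F0[0]+(c*x-s*y)/1e3,F0[1]+(s*x+c*y)/1e3,z/1e3]
E
python3 - <<'E'
from h import *
np.set_printoptions(precision=3,suppress=True)
h=0
for k in(fx(-2,-30,100),fx(-2,-30,15),fx(5.5,5,15)): print(kinematics.ik(k,rot(h,FY)))
bot.reach([.508,-.262,.12],rot(h,CY))
hit=bot.line_to([.508,-.262,.003],max_speed=.12,threshold=6); print("hit",hit,sensors.get_tool_pos(),sensors.get_wrist_force())
if not hit:
    eoat.grasp(); print("w",sensors.get_gripper_width(),sensors.get_gripper_force())
    bot.line_to([.508,-.262,.12]); print("w",sensors.get_gripper_width(),sensors.get_wrist_force())
p=cams.get_image("side"); cv2.imwrite("pics/grip.png",cv2.resize(p["image"][200:360,180:380],(750,600),interpolation=cv2.INTER_CUBIC))
print("t",sensors.get_t())
E
```

```text
[-0.038  0.347  1.722 -0.     1.073  1.721]
[-0.038  0.477  1.771 -0.     0.893  1.721]
[ 0.025  0.506  1.725 -0.     0.911  1.784]
hit False [ 0.508 -0.262  0.004] [-0.117 -0.112 -0.602]
w 0.03255547560915615 29.99998927116394
w 0.032594107248223515 [ 1.044  0.075 -0.577]
t 7.4
```

View pics/grip.png

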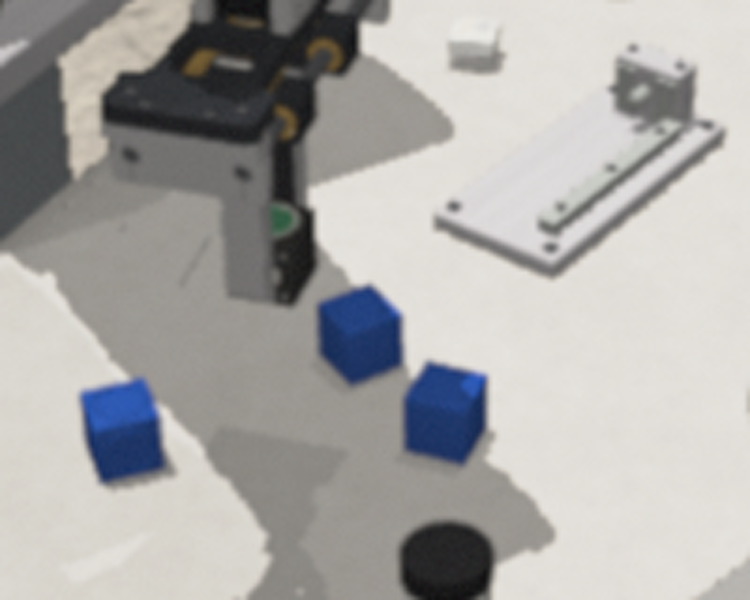

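The black cube is held between the fingers at crop (285,250). The blue cubes, canister and box have not moved. Placing next.

```bash
python3 - <<'E'
from h import *
np.set_printoptions(precision=4,suppress=True)
r=rot(0,FY)
def loc():
    d=np.array(sensors.get_tool_pos()); c,s=np.cos(FY),np.sin(FY); e=d[:2]-F0; return np.array([c*e[0]+s*e[1],-s*e[0]+c*e[1],d[2]])*1e3
bot.reach(fx(-3,-30,90),r); print("F0",sensors.get_wrist_force())
bot.line_to(fx(-3,-30,22),max_speed=.1)
print("deck",bot.line_to(fx(-3,-30,12.5),max_speed=.015,threshold=4),loc(),sensors.get_wrist_force())
p=loc(); bot.line_to(fx(p[0],p[1],p[2]+.4),max_speed=.01); print("lift",sensors.get_wrist_force())
z=loc()[2]
print("fence",bot.line_to(fx(12,-30,z),max_speed=.015,threshold=5),loc(),sensors.get_wrist_force(),sensors.get_wrist_torque())
p=cams.get_image("top"); cv2.imwrite("pics/place.png",p["image"])
q=cams.get_image("side"); cv2.imwrite("pics/place_s.png",cv2.resize(q["image"][190:290,280:400],(720,600),interpolation=cv2.INTER_CUBIC))
print(sensors.get_gripper_width(),"t",sensors.get_t())
E
```

```text
F0 [-0.5797 -0.4708 -1.1516]
deck True [ -2.9183 -29.9648  14.9273] [0.0445 0.7636 4.5755]
lift [-0.8205  0.1371 -0.6414]
fence True [  6.7159 -30.0268  14.917 ] [-1.302   0.1287  4.9264] [ 0.1053  0.5094 -0.0625]
0.03271349660584478 t 10.85
```

View pics/place_s.png

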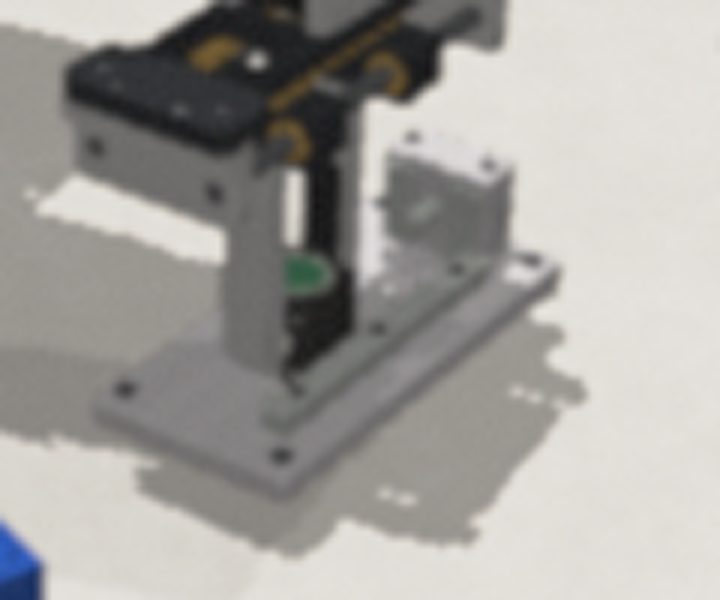

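The cube is at the fence in the side view, crop (320,320). But the trip was mostly vertical: Fz was 4.9 N from scraping the deck. I'll lift slightly and repeat the fence push.

```bash
cat >> h.py <<'E'
def loc():
    d=np.array(sensors.get_tool_pos()); c,s=np.cos(FY),np.sin(FY); e=d[:2]-F0; return np.array([c*e[0]+s*e[1],-s*e[0]+c*e[1],d[2]])*1e3
def ff():
    f=np.array(sensors.get_wrist_force()); c,s=np.cos(FY),np.sin(FY); return np.array([c*f[0]+s*f[1],-s*f[0]+c*f[1],f[2]])
E
python3 - <<'E'
from h import *
np.set_printoptions(precision=3,suppress=True)
p=loc(); bot.line_to(fx(4,-30,p[2]+2),max_speed=.03); print("lift",loc(),ff())
print("deck",bot.line_to(fx(4,-30,12.5),max_speed=.01,threshold=2.5),loc(),ff())
z=loc()[2]; bot.line_to(fx(4,-30,z+.8),max_speed=.02); bot.dwell(.2); print("up",loc(),ff())
z=z+.8
print("fence",bot.line_to(fx(14,-30,z),max_speed=.012,threshold=5),loc(),ff(),sensors.get_wrist_torque())
print(sensors.get_gripper_width(),"t",sensors.get_t())
E
```

```text
lift [  3.869 -29.996  16.933] [ 0.014  0.197 -0.881]
deck True [  4.085 -30.001  14.882] [-2.253 -0.287  5.727]
up [  3.911 -30.022  15.553] [ 0.067 -0.112 -1.105]
fence True [  6.643 -30.057  15.247] [ 0.588  0.27  -0.03 ] [0.039 0.137 0.026]
0.03273377166848032 t 12.3083
```

```bash
python3 - <<'E'
from h import *
np.set_printoptions(precision=3,suppress=True)
z=15.2
for x in(6.8,7.1,7.4,7.8,8.2):
    h=bot.line_to(fx(x,-30,z),max_speed=.01,threshold=10); bot.dwell(.15); f=ff(); print(x,h,loc(),f)
    if h or f[0]<-5: break
print("t",sensors.get_t())
E
```

```text
6.8 False [  6.803 -29.99   15.176] [ 0.068 -0.333 -0.262]
7.1 False [  6.891 -29.985  15.133] [-2.528  0.215 -0.144]
7.4 False [  6.912 -30.005  15.074] [-5.671 -0.677  2.263]
t 13.5083
```

```bash
python3 - <<'E'
from h import *
np.set_printoptions(precision=3,suppress=True)
eoat.ungrasp(); print(sensors.get_gripper_width(),ff())
p=loc(); bot.line_to(fx(p[0],-30,75),max_speed=.12)
bot.line_to(fx(p[0],-95,75),max_speed=.2)
eoat.grasp(); print(sensors.get_gripper_width(),"t",sensors.get_t())
a=cams.get_image("top"); b=cams.get_image("side")
A=cv2.resize(a["image"][205:262,255:345],(630,400),interpolation=cv2.INTER_CUBIC); cv2.imwrite("pics/rel_t.png",A)
B=cv2.resize(b["image"][190:290,280:400],(720,600),interpolation=cv2.INTER_CUBIC); cv2.imwrite("pics/rel_s.png",B)
C=cloud(a)
for r in cams.silhouettes(a,"cube_center"):
    m=r["region"]; col=a["image"][m].mean(0)
    if col[0]<col[2]*1.6:
        k=m&(C[...,2]>.036)&(C[...,2]<.06); q=(C[k][:,:2]*1e3).astype(np.float32); print(r["xy"],np.median(C[k][:,2]),cv2.minAreaRect(q))
print("expect",fx(6.9,-30,0))
E
```

```text
0.09379543395844772 [-0.435  0.228  0.572]
0.0005764445871939639 t 17.0917
expect [np.float64(0.5276563425924562), np.float64(0.015038451407497839), 0.0]
```

View pics/rel_t.png

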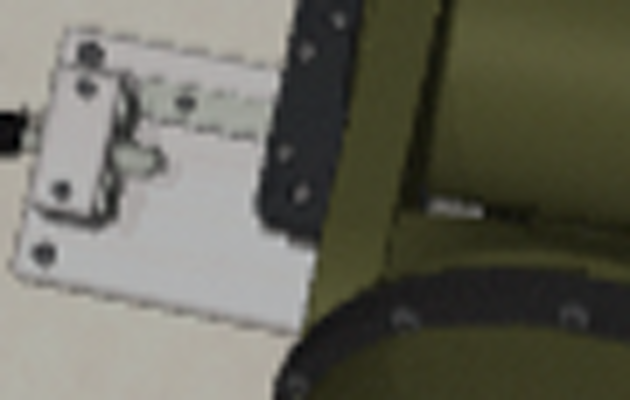

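View pics/rel_s.png

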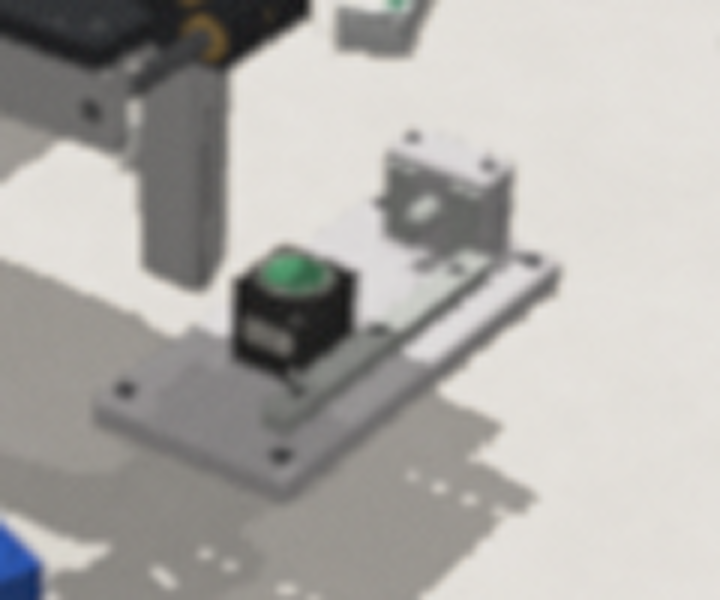

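The cube stands upright against the fence at side crop (295,310), clear of the plunger, with its label on -y and so its window away from the fence. Now I'll push from behind with closed fingers, with a slight bias toward the fence.

```bash
python3 - <<'E'
from h import *
np.set_printoptions(precision=3,suppress=True)
bot.line_to(fx(6.6,-76,75),max_speed=.15)
print("down",bot.line_to(fx(6.6,-76,15),max_speed=.08,threshold=6),loc(),ff())
print("a",bot.line_to(fx(7.4,-8,15),max_speed=.05,threshold=8),loc(),ff())
print("b",bot.line_to(fx(7.6,6,15),max_speed=.015,threshold=14),loc(),ff())
bot.dwell(.2); print(loc(),ff())
y=6.
while y<16:
    y+=.5; h=bot.line_to(fx(7.6,y,15),max_speed=.01,threshold=12); bot.dwell(.12); f=ff(); print(y,h,loc(),f)
    if f[1]<-12.5: break
print("t",sensors.get_t())
b=cams.get_image("side"); B=cv2.resize(b["image"][190:290,280:400],(720,600),interpolation=cv2.INTER_CUBIC); cv2.imwrite("pics/push_s.png",B)
a=cams.get_image("top"); cv2.imwrite("pics/push_t.png",cv2.resize(a["image"][205:262,255:345],(630,400),interpolation=cv2.INTER_CUBIC))
E
```

```text
down False [  6.898 -75.984  15.391] [ 0.142 -0.657  0.255]
a False [ 7.45  -8.184 15.009] [-0.799  0.425  0.159]
b False [ 7.55   5.678 15.096] [-2.134 -6.147  2.998]
[ 7.529  5.698 15.083] [-2.043 -5.43   3.726]
6.5 False [ 7.574  6.105 15.115] [-1.874 -7.043  3.098]
7.0 False [ 7.567  6.576 15.147] [-2.2   -6.819  2.814]
7.5 False [ 7.534  7.036 15.124] [-1.613 -7.551  3.399]
8.0 False [ 7.561  7.497 15.116] [-2.635 -7.639  4.417]
8.5 False [ 7.553  7.958 15.114] [-1.784 -7.952  4.548]
9.0 False [ 7.546  8.44  15.127] [-2.051 -9.079  4.956]
9.5 False [ 7.571  8.935 15.151] [-2.103 -8.371  4.564]
10.0 False [ 7.57   9.365 15.147] [-2.184 -8.381  4.513]
10.5 False [ 7.548  9.863 15.146] [-2.275 -9.702  4.816]
11.0 False [ 7.569 10.343 15.149] [-2.295 -8.431  4.989]
11.5 False [ 7.538 10.445 15.098] [ -1.759 -13.998   5.105]
t 25.2417
```

View pics/push_s.png

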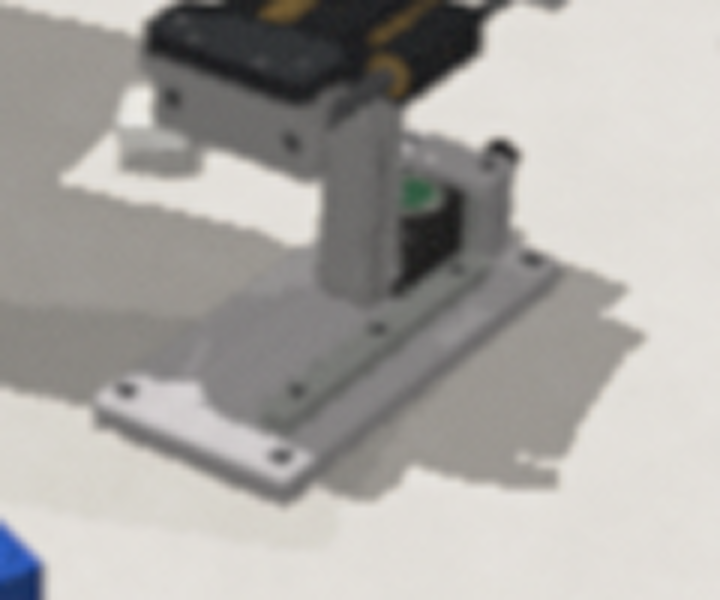

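The cube is against the jaws in side crop (430,240), flush on the fence, and the plunger knob is pushed out at the back (500,150). Force jumped from 8.4 to 14 N with only 0.1 mm of travel at y≈10.4, which means it reached the hard stops. I'll confirm the stiffness and hold once more, then hand in.

```bash
python3 - <<'E'
from h import *
np.set_printoptions(precision=3,suppress=True)
bot.line_to(fx(7.6,11.65,15),max_speed=.01,threshold=6); F=[]
for _ in range(5): bot.dwell(.2); F.append(ff())
F=np.array(F); print(F,loc(),"t",sensors.get_t())
if (F[:,1]<-11).all() and (F[:,1]>-19.5).all(): print(order.sign_off())
E
```

```text
[[ -3.042 -13.53    5.69 ]
 [ -1.3   -14.069   5.152]
 [ -1.845 -14.388   4.823]
 [ -0.805 -13.734   4.897]
 [ -3.072 -13.644   5.378]] [ 7.506 10.446 15.068] t 26.5917
the job is handed in; nothing more can be done
None
```

The job is handed in at about 27 s: the black cube is upright and flush on the fence, window facing away, and held against both hard stops at about 14 N. I judged the stops from the force jump and the side view, since the arm hid them from the top camera.

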